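# Unlatch and slide off the filter cover of a bench fume extractor

## Task

Open the bench fume extractor for a filter check: press the orange snap tab all the way in, then gently push the white cover (it has a blue rib to push against) right off its seat, along the landing rails, until the whole filter is uncovered. Only press and push with the fingertips: do not lift the cover, leave it lying flat on the landing rails, and leave the cup, the bottle and the spatula alone.

Things in the scene. Friction and masses are not known exactly. Their poses are not given: they have to be found in the camera images.
- extractor: Fixed grey box with blue rails, 215 x 124 mm. Origin: on the table under it, z up, +x is the way the cover slides. In its frame (mm): steel runners along x, top at z 54, inner edges y +-37, carry the cover; the deck between them is at z 50. Blue side rails from y +-48 outward, top z 61. A black duct stub sticks out at the -x end to x -132, below z 54.
- seat (a point): Middle of the seat, at the extractor's x -55, y 0, z 54 mm. The seat, with the white pleated filter, runs from x -95 to -15 mm. A back stop (x -96, top z 60) closes it; blue lips (z 63 to 66, inner edges at y +-40) overhang the cover's long edges on the seat only.
- landing (a point): Middle of the landing rails, at the extractor's x 46, y 0, z 54 mm: the runners go on from x -15 to 106 mm, free above, up to a blue end lip (x 106 to 112, top z 60). A cover centred here has left the seat well and does not yet touch the end lip.
- tab (a joint): Orange snap tab, pressed straight down. 0 = fully out, 0.011 m = fully in; starts between 0 and 0.003. It takes about 5 N to move and stays where it is pushed (no return). Out, it stands in the cover's way; the cover passes over it once it is in by 9 mm or more.
- tab_top (a point): Centre of the tab's flat top, 34 x 34 mm, at the extractor's x 4, y 0; z 62 mm when fully out, 51 (1 mm above the deck) when fully in. The seated cover's edge (top z 60) is 2 mm from the tab's -x edge; on the +x side the deck is free, so press at the centre or a little towards +x, with closed fingers that fit between the runners.
- cover: Loose white plate 80 (x) x 90 (y) x 6 mm, about 0.09 kg, with a blue rib on top. Origin: centre of its underside; axes as the extractor's. Seated, its origin is at the extractor's x -55, y 0, z 54 mm; against the end lip at x 66. From x 25 on it has left the seat and the filter is uncovered.
- rib (a point): Middle of the upright blue rib on the cover: 8 (x) x 44 (y) mm, 22 mm high above the plate. The point is 15 mm behind the cover's centre (-x), 17 mm above its underside. Behind the rib the flat plate (top 6 mm above its underside) goes on for 21 mm; push on that face, towards +x. Sliding takes about 1 N.
- cup_center (a point): White mixing cup with a coloured band, 84 mm wide, 85 mm high, standing on the table at the extractor's -y side. The point is on its axis, half-way up. To be left alone.
- bottle_center (a point): White dispensing bottle with a pointed nozzle, 54 mm wide, 145 mm high, standing beyond the extractor's -x end. The point is on its axis, 50 mm above the table. To be left alone.
- spatula_grip (a point): Spatula 200 mm long lying on the table at the extractor's +y side; the point is on its handle. To be left alone.

How it is judged:
On the way, in this order (a step that is already met when the one before it is completed fails the run):
1. the tab is pressed in (9 mm or more) while the cover is still on its seat (value of joint tab above 0.009 m and x of cover in the frame of extractor below -0.045 m), for 0.1 s.
2. the cover has been pushed off its seat and lies on the landing rails (x of cover in the frame of extractor above 0.025 m and z of cover in the frame of extractor below 0.058 m), for 0.2 s.
At the end, for the whole second after the job is handed in: The tab is in by at least 9 mm; the cover lies flat (within 0.06 rad) and at rest between the side rails on the runners, its centre at 25 to 70 mm along the extractor's x, so that the whole seat is uncovered (all of step 2 and value of joint tab above 0.009 m and x of cover in the frame of extractor below 0.07 m and y of cover in the frame of extractor between -0.006 and 0.006 m and z of cover in the frame of extractor above 0.05 m and angle between cover's own z axis and vertical below 0.06 rad and linear speed of cover below 0.01 m/s); the robot touches nothing.
It fails at once if the cover is lifted (more than 10 mm off the runners) or tipped up (more than 0.3 rad) (z of cover in the frame of extractor above 0.064 m or angle between cover's own z axis and vertical above 0.3 rad).
It fails at once if the cover is squeezed or shoved hard (over 35 N from the fingers) (contact force between the fingers and cover above 35 N).
It fails at once if the cup, the bottle or the spatula is moved more than 20 mm (distance of any of cup_center, bottle_center, spatula_grip from where it was at the start of the episode above 0.02 m).
It also fails if it takes over 34 s, if anything falls off the work surface, if the arm or the gripper's body presses on something with over 40 N, if the wrist force passes 120 N, or if a joint passes its speed limit or range.

## Robot

A 6-joint arm with a two-finger parallel gripper is mounted at the origin on the work surface. World frame = base frame: x ahead of the robot, y to its left, z up, the work surface at z = 0. Lengths are in m, angles in rad, forces in N, time in s.
With the tool pointing down it reaches from about 0.3 to 0.875 m from the base axis. Payload 6.4 kg.
Tool frame: the origin (TCP) lies midway between the tips of the shut fingers; the grasp point (between the pads) lies 19 mm behind it; z points along the fingers, y is the line along which they close (so a half turn about z gives the same grasp; the last joint's range is limited). The gripper opens to 85 mm and grips with 20 to 120 N. Pads are 22 mm wide; open, the fingers measure 114 mm over their backs; the gripper's body (76 mm by 85 mm) begins 54 mm behind the grasp point. The pads swing forward as they close: fully open they stand 13 mm farther back than shut.
Start: joints at [-1.409, 0.181, 1.607, -0, 1.354, -0.206], TCP at [0.207, -0.537, 0.231] pointing down, gripper open.
Joint ranges: [-2.99, 2.99], [-0.89, 2.07], [0.3, 2.58], [-1.14, 4.28], [0, 2.63], [-3.12, 3.12]. Speed limits (rad/s): [2.57, 2.57, 3.01, 3.14, 3.14, 3.14].

## Interface

Orientations are given as a unit quaternion [x, y, z, w].
In Python, from station import env, snapshot, ticket gives the robot as it stands.
- The arm moves only by the shell command python3 -m jog 'ROWS' [FORCE]. ROWS is a JSON object of lists of equal length, an entry for each row: "travel": the shift along the world's x, y, z in m, a list of three; "angular": the turn, a rotation vector about the world's x, y, z in degrees, a list of three; "fingers": the finger opening in m, from 0 to 0.0854. A call has 1 to 5 rows; each row is the pose to reach, as a shift and turn from the pose commanded when the call began; what a row does not reach only later rows make up. A row lasts 1/8 s, in which the tool goes at most 62.5 mm and 10.7 degrees, less where a joint would pass 70% of its speed; a pose out of reach is approached as far as the arm can. A call with a gripper value outside its range is refused whole. The fingers move at their own pace and stop on an object; FORCE is the grip in N (left out, the last holds). Time passes only in rows, so rows that repeat a pose let the fingers close. It gives the time, the measured TCP pose, the force, the opening and the grip force at its end, in the units of the state.
- env.read_state(): the state, without advancing time (a new reading comes with each control period).
- snapshot(name): name is "scene" or "side" or "wrist"; returns a dict with "img" (480x640x3 uint8, blue, green, red), "fov_y" (degrees; the focal length in pixels is half the picture's height over the tangent of half this angle, whatever the lens; pixels are square), "cx", "cy" (the principal point, pixels), "extrinsics" (4x4, takes a point from camera to world coordinates). Camera axes: x right, y down, z forward; pixel columns grow to the right and rows downward; lengths in m; the calibration is good to about 2 mm. A picture is of the moment at which its call begins. There is no depth.
- ticket.sign_off(): hands the job in; it is judged then, once.
The state is a dict: "time_s": time; "joint_positions": joint angles; "qd": joint speeds; "joint_efforts": joint torques, N m; "ee_pos": TCP position; "eef_rot": TCP orientation; "wrist_force": force on the tool from outside, world axes, zero at the start; "ft_torque": the same for the moment, N m; "grip_width": finger opening in m; "grasp_force": force on a finger pad.
Only numpy, scipy, OpenCV 4.12 (cv2) and the standard library are available. Lean on these libraries where they do the work, as an engineer would, in place of code of your own. Each camera call takes 0.05 s, during which the arm holds its last target. There are 200 camera calls.

## Working session

There is one attempt and no reset: what is moved stays moved. The work goes in short steps, Python scripts to look and compute and a shell command to move; the robot and the scene stay as the last step left them, time stands still between calls to the robot, and variables do not carry over. Pictures are saved under pics/ and viewed, at most 10 in all, crops included, and the job is handed in when it is done.

```bash
mkdir -p pics
cat > h.py <<'E'
import numpy as np, cv2, pickle
from station import env, snapshot, ticket
def grab(n, tag):
    s=snapshot(n); cv2.imwrite(f'pics/{tag}.png',s['img']); pickle.dump(s,open(f'{tag}.pkl','wb')); return s
def cam(tag):
    s=pickle.load(open(f'{tag}.pkl','rb')); f=240/np.tan(np.radians(s['fov_y'])/2); return s,f
def toz(tag,u,v,z):
    s,f=cam(tag); T=s['extrinsics']; d=T[:3,:3]@[(u-s['cx'])/f,(v-s['cy'])/f,1]; o=T[:3,3]
    return o+d*(z-o[2])/d[2]
def proj(tag,P):
    s,f=cam(tag); T=s['extrinsics']; p=(np.atleast_2d(P)-T[:3,3])@T[:3,:3]
    return np.c_[s['cx']+f*p[:,0]/p[:,2], s['cy']+f*p[:,1]/p[:,2]]
E
python3 - <<'E'
from h import *
for n in("scene","side"):
    s=grab(n,n+'0'); print(n,s['fov_y'],s['extrinsics'].round(3).tolist())
s=env.read_state(); print(s['time_s'],s['ee_pos'],s['eef_rot'],s['wrist_force'])
E
```

```text
scene 50.5384696779632 [[0.499, 0.763, -0.412, 0.883], [0.867, -0.433, 0.248, -0.22], [0.011, -0.481, -0.877, 0.703], [0.0, 0.0, 0.0, 1.0]]
side 45.00634659392798 [[-0.977, -0.124, 0.173, 0.439], [-0.213, 0.545, -0.811, 0.671], [0.006, -0.829, -0.559, 0.574], [0.0, 0.0, 0.0, 1.0]]
0.1 [ 0.20666485 -0.53603812  0.23046974] [ 9.83141001e-01  1.82847259e-01  1.75459831e-05 -8.07125074e-04] [-0.45289721  0.14897937 -0.08485386]
```

View pics/scene0.png

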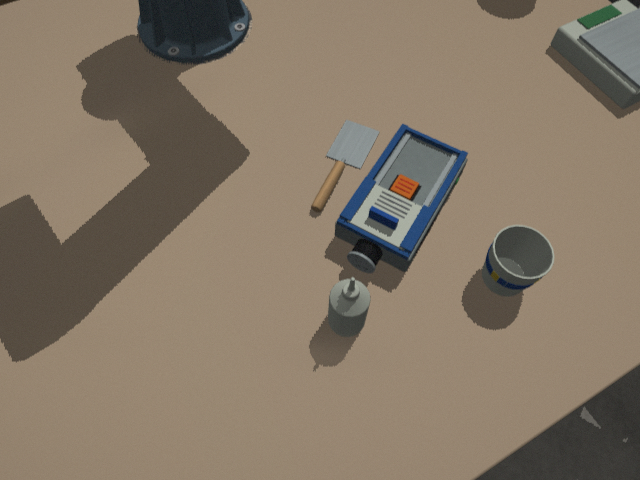

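View pics/side0.png

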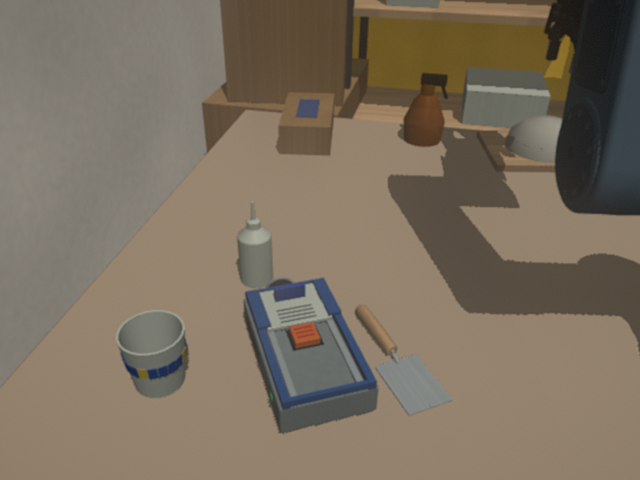

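Scene view: extractor around (405,190), cover/rib at (383,216), tab (405,186), bottle (349,305), cup (518,258), spatula (345,165). Side view: extractor (305,350), rib (290,292), tab (305,335). I'll zoom in for accurate pixels.

Run:
```python
from h import *
a=cv2.imread('pics/scene0.png')[115:275,325:475]; b=cv2.imread('pics/side0.png')[270:440,235:385]
z=lambda i:cv2.resize(i,None,fx=2.66,fy=2.66,interpolation=cv2.INTER_CUBIC)
a=cv2.copyMakeBorder(a,0,10,0,0,cv2.BORDER_CONSTANT)
cv2.imwrite('pics/z0.png',z(np.hstack([a,b])))
```

```text
(no output)
```

View pics/z0.png

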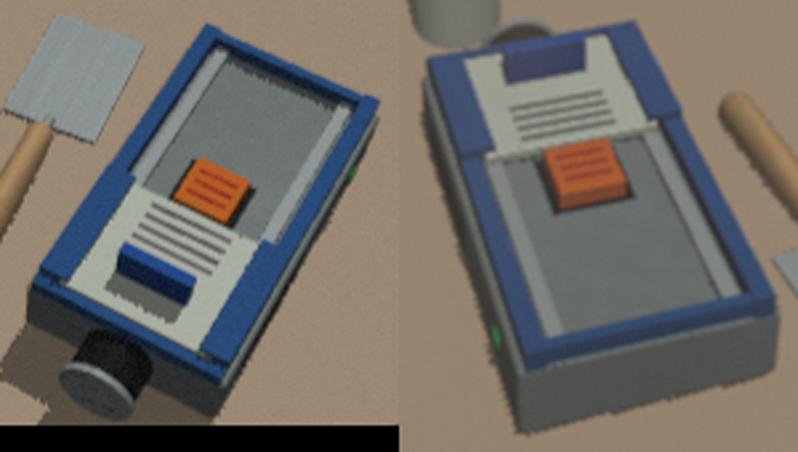

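```bash
cat > fit.py <<'E'
from h import *
from scipy.optimize import least_squares
S=[(208,26,112,62,60.5),(378,100,112,-62,60.5),(198,157,21,17,None),(252,182,21,-17,None),(175,193,-13,17,None),(232,222,-13,-17,None),(122,243,-66,22,82),(195,278,-66,-22,82)]
D=[(527,357,112,-62,60.5),(775,300,112,62,60.5),(520,432,112,-62,0),(776,368,112,62,0),(545,152,-13,-17,None),(614,140,-13,17,None),(557,192,21,-17,None),(627,178,21,17,None)]
def W(p,L):
    c,s=np.cos(p[2]),np.sin(p[2])
    q=np.array([(a,b,62-p[3]*1e3 if z is None else z) for *_,a,b,z in L])/1e3
    return np.c_[p[0]+c*q[:,0]-s*q[:,1],p[1]+s*q[:,0]+c*q[:,1],q[:,2]]
uS=np.array([(325+a/2.66,115+b/2.66) for a,b,*_ in S]); uD=np.array([(235+(a-399)/2.66,270+b/2.66) for a,b,*_ in D])
r=lambda p:np.r_[(proj('scene0',W(p,S))-uS).ravel(),(proj('side0',W(p,D))-uD).ravel()]
a=toz('scene0',403,187,.06); 
R=least_squares(r,[a[0],a[1],np.pi,0.001],loss='soft_l1',x_scale=[.1,.1,1,.01]); p=R.x
print(p,np.degrees(p[2])); print(r(p).reshape(-1,2).round(1).tolist())
for k,n in {'tab':(.004,0,.062),'tabpress':(.010,0,.051),'rib':(-.070,0,.071),'land':(.046,0,.054)}.items():
    c,s=np.cos(p[2]),np.sin(p[2]); print(k,(p[0]+c*n[0]-s*n[1]).round(4),(p[1]+s*n[0]+c*n[1]).round(4))
for k,u,v,z in [('cup',520,245,.085),('bottlenozzle',352,281,.145),('spat',330,188,.01)]: print(k,toz('scene0',u,v,z).round(3))
E
python3 fit.py
```

```text
[ 5.70669219e-01  1.11888620e-01 -4.19456438e+00  2.92770068e-03] -240.33083581239984
[[-4.0, -2.1], [2.3, 1.0], [-0.2, -0.5], [-0.6, -0.6], [-1.4, 1.6], [-2.7, 0.4], [0.9, -1.2], [0.9, -0.9], [-3.9, -1.4], [3.6, -3.7], [0.0, 4.8], [-0.2, 4.8], [-1.6, -1.3], [-3.1, -1.7], [0.9, 0.6], [-0.2, 0.6]]
tab 0.5687 0.1154
tabpress 0.5657 0.1206
rib 0.6053 0.0511
land 0.5479 0.1519
cup [0.741 0.185 0.085]
bottlenozzle [ 0.693 -0.061  0.145]
spat [0.488 0.032 0.01 ]
```

```bash
cat > fit2.py <<'E'
exec(open('fit.py').read().split('a=toz')[0])
def mk(L,p): return [(u,v,(p[4]*1e3 if z==60.5 else p[6]*1e3 if z==0 else a),(np.sign(b)*p[5]*1e3 if z==60.5 else b),z) for u,v,a,b,z in L]
r=lambda p:np.r_[(proj('scene0',W(p,mk(S,p)))-uS).ravel(),(proj('side0',W(p,mk(D,p)))-uD).ravel()]
R=least_squares(r,[.57,.112,-4.194,.003,.112,.062,.112],loss='soft_l1',x_scale=[.1,.1,1,.01,.1,.1,.1]);p=R.x
print(p.round(4),np.degrees(p[2])%360);print(r(p).reshape(-1,2).round(1).tolist())
for k,n in {'tab':(.004,0),'press':(.010,0),'rib':(-.070,0),'land':(.046,0)}.items():
    c,s=np.cos(p[2]),np.sin(p[2]);print(k,(p[0]+c*n[0]).round(4),(p[1]+s*n[0]).round(4))
E
python3 fit2.py
```

```text
[ 5.7050e-01  1.1200e-01 -4.2001e+00  2.9000e-03  1.1440e-01  5.6900e-02
  1.0480e-01] 119.35435340807936
[[-0.1, -2.0], [0.2, -1.2], [-0.1, -0.6], [-0.6, -0.6], [-1.5, 1.5], [-2.8, 0.3], [0.7, -1.5], [0.6, -1.1], [0.4, -0.8], [0.2, -1.0], [-1.9, 0.1], [-2.6, 0.8], [-1.5, -1.2], [-2.9, -1.6], [0.9, 0.7], [-0.2, 0.8]]
tab 0.5685 0.1155
press 0.5656 0.1207
rib 0.6048 0.051
land 0.5479 0.1521
```

```bash
python3 -m jog '{"travel":[[0.03,0.055,0],[0.06,0.11,0],[0.09,0.165,0],[0.12,0.22,0],[0.15,0.275,0]],"angular":[[0,0,8],[0,0,16],[0,0,24],[0,0,33],[0,0,41]],"fingers":[0,0,0,0,0]}' 20
python3 -m jog '{"travel":[[0.03,0.055,0],[0.06,0.11,0],[0.09,0.165,0],[0.12,0.22,0],[0.15,0.275,0]],"angular":[[0,0,8],[0,0,16],[0,0,24],[0,0,33],[0,0,41]],"fingers":[0,0,0,0,0]}'
```

```text
time_s: 0.72
ee_pos: [0.3569, -0.2603, 0.2311]
eef_rot: [0.856, 0.517, 0.0, -0.0]
wrist_force: [0.8, -0.3, -0.2]
grip_width: 0.0001
grasp_force: 0.0
time_s: 1.35
ee_pos: [0.5066, 0.0142, 0.2312]
eef_rot: [0.62, 0.785, -0.0, 0.0]
wrist_force: [0.9, -0.4, -0.3]
grip_width: -0.0001
grasp_force: 0.0
```

```bash
python3 -m jog '{"travel":[[0.03,0.05,0],[0.06,0.105,0],[0.06,0.105,-0.05],[0.06,0.105,-0.1],[0.06,0.105,-0.1]],"angular":[[0,0,8],[0,0,16],[0,0,16],[0,0,16],[0,0,16]],"fingers":[0,0,0,0,0]}'
python3 - <<'E'
from h import *
a=grab('wrist','w1')['img'];b=grab('side','s1')['img']
cv2.imwrite('pics/c1.png',np.hstack([cv2.resize(a,(400,300)),cv2.resize(b[230:470,180:500],(400,300))]))
s=env.read_state();print(s['ee_pos'],s['eef_rot'])
E
```

```text
time_s: 1.98
ee_pos: [0.5621, 0.1174, 0.1266]
eef_rot: [0.507, 0.862, -0.003, -0.004]
wrist_force: [0.0, -0.2, 1.3]
grip_width: 0.0003
grasp_force: 0.0
[0.56639734 0.11703378 0.13213437] [5.07072122e-01 8.61903627e-01 1.16292281e-05 7.60346147e-07]
```

View pics/c1.png

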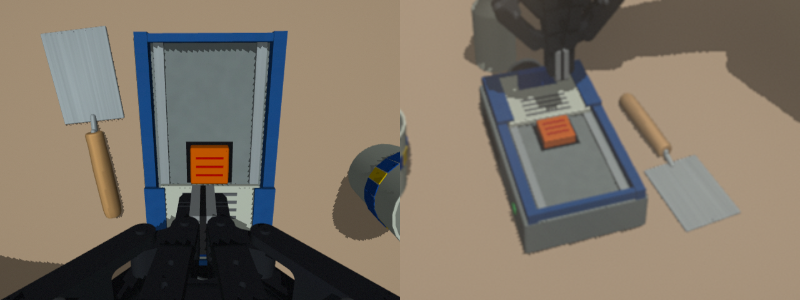

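The wrist view shows the extractor aligned with the tool and the tab at display (190–229,147–184), i.e. ×1.6 in full pixels; side view shows fingers clear above. Measuring via the wrist camera.

Run:
```python
from h import *
i=cv2.imread('pics/w1.png');h=cv2.cvtColor(i,cv2.COLOR_BGR2HSV)
m=cv2.inRange(h,(3,150,120),(18,255,255));n,l,st,c=cv2.connectedComponentsWithStats(m);k=1+st[1:,4].argmax();print(st[k],c[k])
yaw=np.radians(119.35);ex=np.array([np.cos(yaw),np.sin(yaw)]);ey=np.array([-ex[1],ex[0]])
L=[('t',190,147,.059),('t',229,147,.059),('t',189,184,.059),('t',229,184,.059),('e',135,33,.0605),('e',287,33,.0605)]
P=np.array([toz('w1',a*1.6,b*1.6,z) for _,a,b,z in L]);print(P.round(4))
t=P[:4,:2].mean(0);e=P[4:,:2].mean(0);print('tab',t,'yaw',np.degrees(np.arctan2(*(e-t)[::-1])),np.linalg.norm(e-t))
d=P[5,:2]-P[4,:2];print('yaw from lip',np.degrees(np.arctan2(-d[0]*0+d[1],d[0]))+90)
tcp=np.array([.5664,.1170]);print('tcp rel tab ex,ey',(tcp-t)@ex,(tcp-t)@ey, proj('w1',[*tcp,.132])/1.6)
```

```text
[ 305  236   61   58 3284] [334.909257   264.34043849]
[[0.5462 0.1222 0.059 ]
 [0.5756 0.1387 0.059 ]
 [0.562  0.091  0.059 ]
 [0.5935 0.1087 0.059 ]
 [0.4674 0.1816 0.0605]
 [0.5674 0.2369 0.0605]]
tab [0.56931373 0.11512691] yaw 118.86419946712219 0.10749317226623585
yaw from lip 118.97158958451857
tcp rel tab ex,ey 0.0030608117888191464 0.0016216452702302753 [[208.29699106 204.63524185]]
```

```bash
python3 -m jog '{"travel":[[0,0.003,-0.04],[0,0.003,-0.065],[0,0.003,-0.07],[0,0.003,-0.074],[0,0.003,-0.077]],"angular":[[0,0,0],[0,0,0],[0,0,0],[0,0,0],[0,0,0]],"fingers":[0,0,0,0,0]}'
python3 -m jog '{"travel":[[0,0,-0.002],[0,0,-0.004],[0,0,-0.004]],"angular":[[0,0,0],[0,0,0],[0,0,0]],"fingers":[0,0,0]}'
```

```text
time_s: 2.7
ee_pos: [0.5679, 0.1199, 0.0566]
eef_rot: [0.507, 0.862, 0.001, 0.002]
wrist_force: [-0.5, -1.0, 5.0]
grip_width: -0.0
grasp_force: 2.5
time_s: 3.08
ee_pos: [0.5676, 0.12, 0.0511]
eef_rot: [0.507, 0.862, 0.001, 0.001]
wrist_force: [4.0, -0.6, 4.4]
grip_width: 0.0003
grasp_force: 2.4
```

```bash
python3 -m jog '{"travel":[[0,0,-0.001],[0,0,-0.002],[0,0,-0.002]],"angular":[[0,0,0],[0,0,0],[0,0,0]],"fingers":[0,0,0]}'
```

```text
time_s: 3.45
ee_pos: [0.5677, 0.12, 0.0509]
eef_rot: [0.507, 0.862, 0.001, 0.001]
wrist_force: [-2.2, -1.6, 20.3]
grip_width: 0.0002
grasp_force: 9.8
```

```bash
python3 -m jog '{"travel":[[0,0,0.03],[0,0,0.062],[0.023,-0.044,0.065],[0.047,-0.088,0.065],[0.047,-0.088,0.065]],"angular":[[0,0,0],[0,0,0],[0,0,0],[0,0,0],[0,0,0]],"fingers":[0,0,0,0,0]}'
python3 -m jog '{"travel":[[0,0,0],[0,0,0]],"angular":[[0,0,0],[0,0,0]],"fingers":[0,0]}'
python3 - <<'E'
from h import *
a=grab('wrist','w2')['img'];b=grab('side','s2')['img']
cv2.imwrite('pics/c2.png',np.hstack([cv2.resize(a,(400,300)),cv2.resize(b[250:400,200:400],(400,300))]))
s=env.read_state();print(s['ee_pos'],s['eef_rot'])
E
```

```text
time_s: 4.08
ee_pos: [0.6133, 0.0294, 0.1123]
eef_rot: [0.509, 0.861, -0.0, -0.001]
wrist_force: [0.5, 0.5, -0.7]
grip_width: 0.0003
grasp_force: 0.0
time_s: 4.32
ee_pos: [0.6118, 0.0334, 0.1125]
eef_rot: [0.506, 0.862, -0.0, -0.001]
wrist_force: [-0.3, 0.5, 0.1]
grip_width: -0.0004
grasp_force: 0.0
[0.61231515 0.03334132 0.11295863] [ 5.06346710e-01  8.62329831e-01 -1.15022839e-04 -5.08245208e-04]
```

View pics/c2.png

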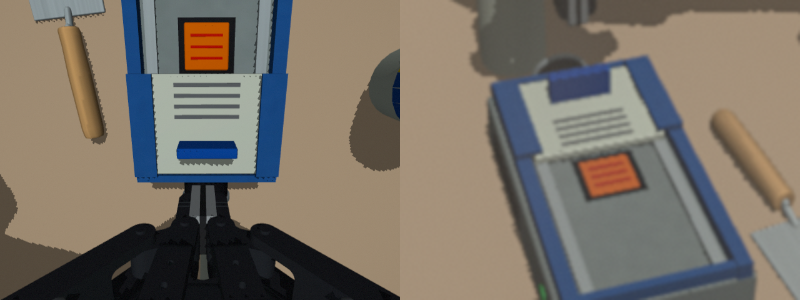

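The tab is flush with the deck and the cover is still seated; the rib top's back edge is at about display (177–237,141) and front edge line at 158. Checking the lateral offset.

Run:
```python
from h import *
y=np.radians(119.05);ex=np.array([np.cos(y),np.sin(y)]);ey=np.array([-ex[1],ex[0]])
i=cv2.imread('pics/w2.png')[200:270,260:400];h=cv2.cvtColor(i,cv2.COLOR_BGR2HSV)
m=cv2.inRange(h,(100,150,40),(130,255,255));n,l,st,c=cv2.connectedComponentsWithStats(m);k=1+st[1:,4].argmax();print(st[k]+[260,200,0,0,0])
t=np.array([.6123,.0333])
for u,v,z in [(177,158,.082),(237,158,.082),(177,141,.082),(237,141,.082),(157,174,.06),(258,174,.06),(152,74,.06),(263,74,.06)]:
    p=toz('w2',u*1.6,v*1.6,z)[:2]; print(u,v,((p-t)@ex*1e3).round(1),((p-t)@ey*1e3).round(1))
```

```text
[ 283  226   97   28 2631]
177 158 15.2 18.8
237 158 15.3 -24.4
177 141 27.9 18.4
237 141 28.0 -23.9
157 174 -6.7 38.2
258 174 -6.5 -45.5
152 74 72.8 37.6
263 74 72.9 -43.9
```

```bash
python3 -m jog '{"travel":[[0.003,0.001,-0.02],[0.003,0.001,-0.04],[0.003,0.001,-0.046],[0.003,0.001,-0.046]],"angular":[[0,0,0],[0,0,0],[0,0,0],[0,0,0]],"fingers":[0,0,0,0]}'
```

```text
time_s: 4.92
ee_pos: [0.6152, 0.0332, 0.0659]
eef_rot: [0.507, 0.862, -0.0, -0.001]
wrist_force: [-0.5, 0.3, 1.4]
grip_width: -0.0001
grasp_force: 0.0
```

```bash
python3 -m jog '{"travel":[[-0.002,0.0035,0],[-0.004,0.007,0],[-0.0075,0.0135,0],[-0.011,0.02,0],[-0.0145,0.026,0]],"angular":[[0,0,0],[0,0,0],[0,0,0],[0,0,0],[0,0,0]],"fingers":[0,0,0,0,0]}'
```

```text
time_s: 5.55
ee_pos: [0.6015, 0.0596, 0.0676]
eef_rot: [0.507, 0.862, 0.0, 0.0]
wrist_force: [0.7, -1.6, 0.7]
grip_width: 0.0001
grasp_force: 0.7
```

```bash
python3 -m jog '{"travel":[[-0.0035,0.0065,0],[-0.007,0.0125,0],[-0.0105,0.019,0],[-0.014,0.025,0],[-0.0175,0.0315,0]],"angular":[[0,0,0],[0,0,0],[0,0,0],[0,0,0],[0,0,0]],"fingers":[0,0,0,0,0]}'
python3 - <<'E'
from h import *
a=grab('wrist','w3')['img'];b=grab('side','s3')['img']
cv2.imwrite('pics/c3.png',np.hstack([cv2.resize(a,(400,300)),cv2.resize(b[250:430,180:420],(400,300))]))
s=env.read_state();print(s['ee_pos'],s['wrist_force'])
E
```

```text
time_s: 6.18
ee_pos: [0.5839, 0.091, 0.0673]
eef_rot: [0.507, 0.862, 0.0, 0.0]
wrist_force: [0.0, -1.1, 1.5]
grip_width: -0.0003
grasp_force: 0.7
[0.58332157 0.09153916 0.06706695] [0.4438266  0.01250689 0.06308268]
```

View pics/c3.png

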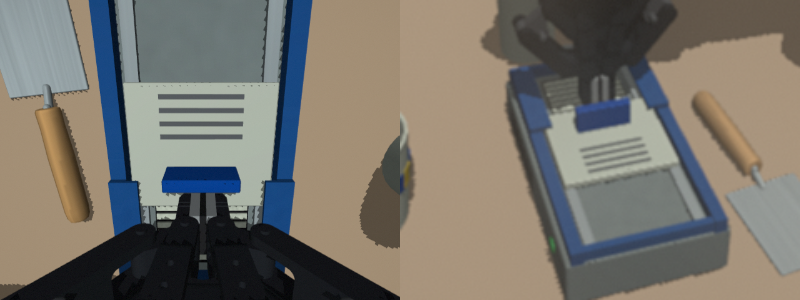

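The cover is sliding squarely over the tab, rib centred on the fingertips (display 163–240, 167–192); roughly 40 mm remain.

```bash
python3 -m jog '{"travel":[[-0.0045,0.0085,0],[-0.0095,0.0175,0],[-0.014,0.0255,0],[-0.018,0.032,0],[-0.0195,0.035,0]],"angular":[[0,0,0],[0,0,0],[0,0,0],[0,0,0],[0,0,0]],"fingers":[0,0,0,0,0]}'
python3 -m jog '{"travel":[[0.003,-0.005,0],[0.007,-0.013,0.02],[0.007,-0.013,0.07],[0.007,-0.013,0.1],[0.007,-0.013,0.1]],"angular":[[0,0,0],[0,0,0],[0,0,0],[0,0,0],[0,0,0]],"fingers":[0,0,0,0,0]}'
python3 - <<'E'
from h import *
a=grab('wrist','w4')['img'];b=grab('side','s4')['img']
cv2.imwrite('pics/c4.png',np.hstack([cv2.resize(a,(400,300)),cv2.resize(b[250:430,180:420],(400,300))]))
s=env.read_state();print(s['time_s'],s['ee_pos'],s['wrist_force'])
E
```

```text
time_s: 6.9
ee_pos: [0.5641, 0.1262, 0.0672]
eef_rot: [0.507, 0.862, -0.0, -0.0]
wrist_force: [0.1, -1.6, -0.0]
grip_width: 0.0003
grasp_force: 0.2
time_s: 7.52
ee_pos: [0.574, 0.1121, 0.1705]
eef_rot: [0.507, 0.862, 0.002, 0.003]
wrist_force: [-0.4, 0.2, -0.7]
grip_width: 0.0001
grasp_force: 0.0
7.625 [0.57148038 0.11223094 0.16689346] [ 0.76684492  0.23739252 -0.06682911]
```

View pics/c4.png

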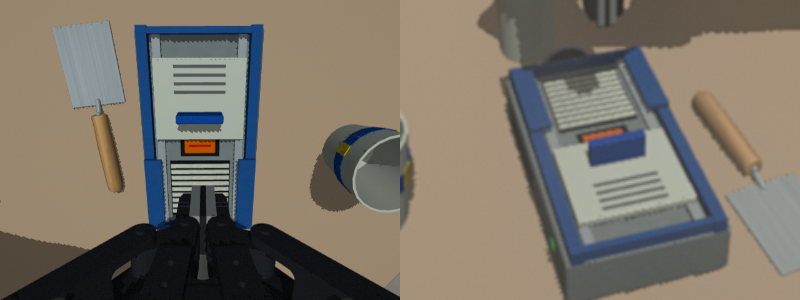

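The filter is fully uncovered. The cover lies flat and square, about 20 mm short of the end lip (display rows 58–140). The tab is in and the arm is clear.

```bash
python3 -c "
from station import ticket
print(ticket.sign_off())"
```

```text
the job is handed in; nothing more can be done
None
```

The job is handed in at about 7.6 s of the 34 s; no verdict came back, but the last pictures show the tab fully in, the cover flat on the landing rails about 46 mm along, the whole filter uncovered, and the cup and spatula undisturbed (the arm stayed well clear of the bottle).

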